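# Clamp the ultrasound receiver on the ruled rail with the slip-clutch screw

### The job

Slide the ultrasound receiver gently along the channel of the ruled rail until its foot is fully home against the rubber end stop, without ramming it. Then tighten the clamp's winged thumbscrew clockwise onto the foot until its clutch slips for the first time, stop turning there (do not run on past the slip) and let go. Leave the other things on the bench where they are.

Things in the scene. Friction and masses are not known exactly. Their poses are not given: they have to be found in the camera images.
- module: The receiver to clamp, loose (0.18 to 0.35 kg), in the rail's channel: grey foot 150 x 40 x 12 mm, on its rear end a black box 44 x 44 x 40 mm (centre 50 mm behind the foot's middle), over the box a lying horn 24 mm thick, 34 mm long, its top 79 mm above the underside. Origin under the foot's middle, 12 mm above the bench; y axis along the foot to its free end and the stop, z up.
- box_grip (a point): Grasp point of the receiver: on the vertical centre line of its black box (44 mm wide across the rail), 38 mm above the foot's underside; axes as module.
- tongue_tip (a point): Middle of the free front end of the receiver's foot, 6 mm above its underside and 125 mm ahead of box_grip along y. It starts 35 to 100 mm short of the stop.
- rail: The fixed ruled aluminium rail, 84 wide x 400 long x 12 mm, origin under its middle, y axis along it to the stop. Edge strips 8 mm high (top 20 mm above the bench) leave a channel 44 mm wide. At y = +100 mm a dark steel bridge, 84 mm wide and 30 mm along the rail, spans the channel, top 81 mm above the bench; the thumbscrew stands on it and the foot passes under it.
- stop: The end stop's black rubber buffer, 38 x 10 x 16 mm, across the channel in front of a steel block; origin at the lower edge of the face that the foot meets, 130 mm along the rail from its middle; axes as rail. It gives 1 mm per 10 N or so, 4 mm at most, and hardly rebounds.
- stop_face (a point): Middle of the relaxed stop's face, 6 mm above the channel floor; fixed to the rail, axes as rail. The foot is home when tongue_tip meets this point: push until the foot is felt to meet the buffer, with 5 to 15 N; 30 N is ramming.
- shoe: The clamp's round black pressure pad under the bridge, 26 mm across; origin at the centre of its underside. It starts 1.5 to 9 mm above the foot's level, does not turn, and goes down 3 mm for each radian that the screw is turned clockwise. It floats on its stem with 0 to 3.6 mm of play (unknown, different each time): after touching the foot it is first pushed up until the play is gone, and only then bears.
- knob_grip (a point): Grasp point on the thumbscrew's axis, 111 mm above the bench. Its black wing is a bar 40 mm long (x axis here) x 10 mm thick (y) x 32 mm high, 92 to 124 mm above the bench, over a 32 mm round collar; pinch it firmly (40 N) across its thickness from above. It turns without rising; clockwise from above tightens; 1.7 to 3 rad till the pad bears on the foot, so two or three grasps.
- clutch (a joint): Clutch slip in rad: how far the wing has turned clockwise relative to the screw. 0 while the screw follows the wing, grows once the clutch slips, never springs back; a first slip is 0.1 to 0.4. Turning freely the screw drags with 0.20 N m; when the pad bears on the foot the torque climbs within a fraction of a radian to 0.36 N m, where the clutch slips at level torque. The screw stays where left.
- spare: Bystander: a like receiver on a square 50 mm foot, standing off the rail, 79 mm high; origin under its middle.
- pen: Bystander: blue pen, 145 mm long, 10 mm thick, lying along its x axis.
- pencil: Bystander: pencil, 160 mm long, 8 mm thick, lying along its x axis.
- calculator: Bystander: pocket calculator 150 x 75 x 14 mm.
- case: Bystander: blue hard pencil case 70 x 200 x 45 mm.
- weight: Bystander: brass slotted mass, 34 mm across, 50 mm high.
- steel_rule: Bystander: steel rule 26 x 200 x 4 mm.
Not all that is in view belongs to the job. Leave any green or orange look-alike of the module alone.

How it is judged:
By the outcome, as a careful person would: the job done as asked, in the order asked, and still so for the second after the job is handed in, with the robot touching nothing.
It also fails if it takes over 72 s, if anything falls off the work surface, if the arm or the gripper's body presses on something with over 40 N, if the wrist force passes 120 N, or if a joint passes its speed limit or range.

### The arm

A 6-joint arm with a two-finger parallel gripper is mounted at the origin on the work surface. World frame = base frame: x ahead of the robot, y to its left, z up, the work surface at z = 0. Lengths are in m, angles in rad, forces in N, time in s.
With the tool pointing down it reaches from about 0.3 to 0.775 m from the base axis. Payload 14.6 kg.
Tool frame: the origin (TCP) lies midway between the tips of the shut fingers; the grasp point (between the pads) lies 19 mm behind it; z points along the fingers, y is the direction in which the jaws open and shut (so a half turn about z gives the same grasp; the last joint's range is limited). The gripper opens to 94 mm and grips with 3 to 60 N. Pads are 16 mm wide; open, the fingers measure 119 mm over their backs; the gripper's body (75 mm by 177 mm) begins 78 mm behind the grasp point.
Start: joints at [1.085, 0.3, 1.521, -0, 1.321, -0.067], TCP at [0.224, 0.502, 0.205] pointing down, gripper open.
Joint ranges: [-3.03, 3.03], [-0.79, 2.21], [0.23, 2.52], [-1.04, 4.18], [0, 3.07], [-2.55, 2.55]. Speed limits (rad/s): [2.22, 2.22, 2.57, 3.14, 3.14, 3.14].

### API

Orientations are given as [roll, pitch, yaw] about the fixed x, y, z axes, in that order (R = Rz(yaw) Ry(pitch) Rx(roll)).
In Python, from station import readout, imaging, job gives the robot as it stands.
- The arm moves only by the tool arm_command, never from a script. Its argument "increments" is a list of rows, each an object with "gripper": the opening, from 0 (shut) to 1 (fully open); "slide": the shift along the world's x, y, z in m, a list of three; "yaw": the turn about the world's z in rad. A call has 1 to 8 rows; each row is the pose to reach, as a shift and turn from the pose commanded when the call began; what a row does not reach only later rows make up. A row lasts 1/8 s, in which the tool goes at most 62.5 mm and 10.7 degrees, less where a joint would pass 70% of its speed; a pose out of reach is approached as far as the arm can. A call with a gripper value outside its range is refused whole. The fingers move at their own pace and stop on an object; "grip_force" is the grip in N (left out, the last holds). Time passes only in rows, so rows that repeat a pose let the fingers close. It gives the time, the measured TCP pose, the force and the opening at its end, in the units of the state.
- readout.get_obs(): the state, without advancing time (a new reading comes with each control period).
- imaging.camera(name): name is "side" or "top"; returns a dict with "color" (480x640x3 uint8, red, green, blue), "mtx" (3x3 intrinsics, pixels), "rvec" (rotation vector, rad) and "tvec" (3), from world to camera coordinates, as OpenCV has them. Camera axes: x right, y down, z forward; pixel columns grow to the right and rows downward; lengths in m; the calibration is good to about 2 mm. A picture is of the moment at which its call begins. There is no depth.
- job.hand_in(): hands the job in, once; it reports no verdict.
The state is a dict: "time_s": time; "qpos": joint angles; "joint_vel": joint speeds; "tau": joint torques, N m; "ee_pos": TCP position; "eef_rot": TCP orientation; "force": force on the tool from outside, world axes, zero at the start; "moment": the same for the moment, N m; "grip_width": finger opening in m.
Only numpy, scipy, OpenCV 4.12 (cv2) and the standard library are available. Lean on these libraries where they do the work, as an engineer would, in place of code of your own. Each camera call takes 0.05 s, during which the arm holds its last target. There are 200 camera calls.

## Working session

There is one attempt and no reset: what is moved stays moved. The work goes in short steps, Python scripts to look and compute and a tool call to move; the robot and the scene stay as the last step left them, time stands still between calls to the robot, and variables do not carry over. Pictures are saved under pics/ and viewed, about 8 in all and at most 12, crops included, and the job is handed in when it is done.

Besides the shell and the picture viewer there is one more tool, called in YAML: its name, and indented under it one key for each argument. arm_command: Moves the arm, as the interface text tells. Its arguments: {"type":"object","properties":{"increments":{"type":"array","items":{"type":"object","properties":{"gripper":{"type":"number"},"slide":{"type":"array","items":{"type":"number"}},"yaw":{"type":"number"}}}},"grip_force":{"type":"number"}},"required":["increments"]}

```bash
mkdir -p pics; ls; python3 - <<'E'
from station import readout, imaging
import cv2, pickle
o=readout.get_obs(); print(o)
for n in("top","side"):
    c=imaging.camera(n); pickle.dump(c,open(f"{n}.pkl","wb")); cv2.imwrite(f"pics/{n}0.png",c["color"][:,:,::-1])
    print(n,c["mtx"],c["rvec"],c["tvec"])
E
```

```text
pics
{'time_s': 0.0, 'qpos': array([ 1.08538118e+00,  3.00471526e-01,  1.52155354e+00,  1.91180375e-05,
        1.32070962e+00, -6.66443488e-02]), 'joint_vel': array([-0.00016313, -0.00128658,  0.00039861,  0.00050384, -0.00080571,
        0.00019517]), 'tau': array([-7.49063183e-04, -5.31810093e+01, -3.52744353e+01,  7.07768602e-02,
        2.43422430e-02, -9.95453934e-05]), 'ee_pos': array([0.22355244, 0.5022401 , 0.20489775]), 'eef_rot': array([-3.14045438e+00, -9.45308400e-05,  2.72281706e+00]), 'force': array([ 0.20232654, -0.33954916, -0.2574859 ]), 'moment': array([-0.02074792, -0.02705018,  0.03434794]), 'grip_width': 0.09404041949095834}
top [[536.4999457    0.         324.56287087]
 [  0.         536.4999457  242.62650241]
 [  0.           0.           1.        ]] [ 2.10768363 -2.14246988  0.1678205 ] [0.02905064 0.53625053 1.17564446]
side [[510.8612609    0.         322.21678674]
 [  0.         510.8612609  242.73782128]
 [  0.           0.           1.        ]] [ 2.21197988 -0.55343737  0.27774109] [-0.46255101  0.23178897  0.92889372]
```

View pics/top0.png

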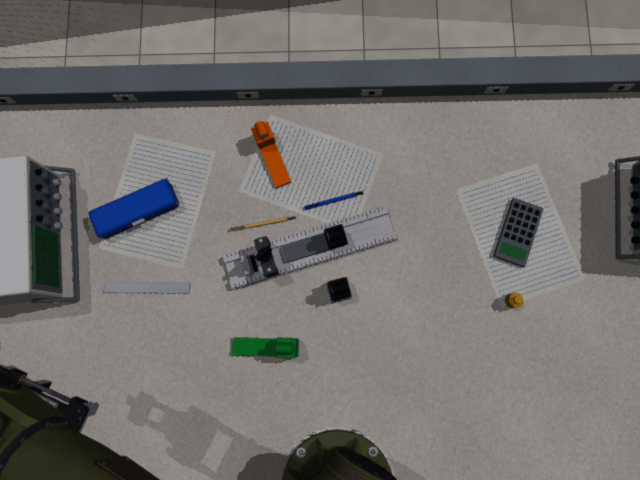

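View pics/side0.png

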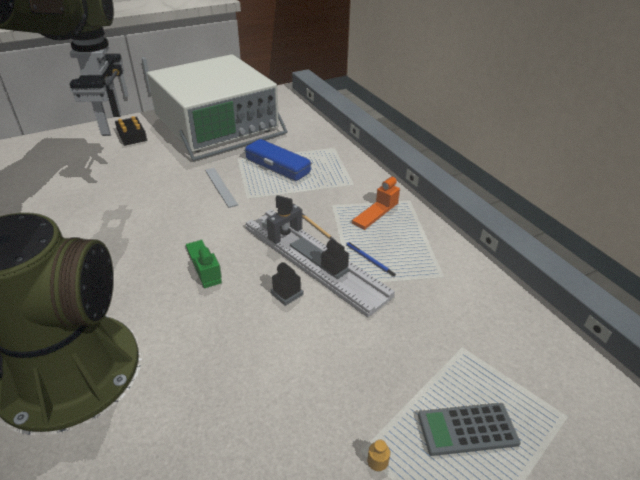

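```bash
cat > h.py <<'E'
import numpy as np, cv2, pickle
from station import readout, imaging
def ray(c,uv):
    R=cv2.Rodrigues(np.array(c["rvec"]))[0]; t=np.array(c["tvec"]).ravel()
    p=cv2.undistortPoints(np.array([[uv]],float),c["mtx"],None)[0,0]
    return -R.T@t, R.T@np.array([p[0],p[1],1.])
def onz(c,uv,z):
    o,d=ray(c,uv); return o+d*(z-o[2])/d[2]
def proj(c,P):
    return cv2.projectPoints(np.array(P,float).reshape(-1,1,3),np.array(c["rvec"]),np.array(c["tvec"]),c["mtx"],None)[0][:,0]
def two(c1,u1,c2,u2):
    o1,d1=ray(c1,u1);o2,d2=ray(c2,u2)
    s=np.linalg.lstsq(np.c_[d1,-d2],o2-o1,rcond=None)[0]
    a,b=o1+s[0]*d1,o2+s[1]*d2
    return (a+b)/2,np.linalg.norm(a-b)
def crop(c,x0,y0,x1,y1,k,f):
    im=cv2.resize(c["color"][y0:y1,x0:x1,::-1],None,fx=k,fy=k,interpolation=cv2.INTER_CUBIC)
    for i in range(x0,x1,20): cv2.putText(im,str(i),((i-x0)*k,8),0,.3,(0,0,255)); cv2.line(im,((i-x0)*k,10),((i-x0)*k,16),(0,0,255))
    for i in range(y0,y1,20): cv2.putText(im,str(i),(0,(i-y0)*k+4),0,.3,(0,0,255)); cv2.line(im,(22,(i-y0)*k),(28,(i-y0)*k),(0,0,255))
    cv2.imwrite(f,im)
E
python3 - <<'E'
from h import *
T=pickle.load(open("top.pkl","rb"));S=pickle.load(open("side.pkl","rb"))
crop(T,215,200,405,300,4,"pics/t1.png"); crop(S,235,185,405,320,4,"pics/s1.png")
E
```

```text
(no output)
```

View pics/t1.png

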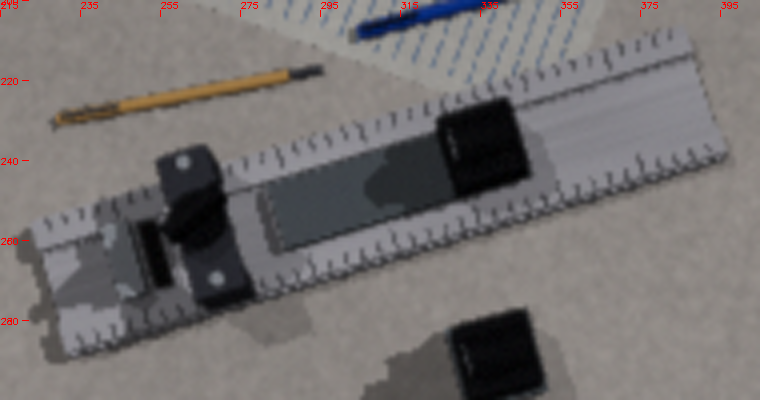

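View pics/s1.png

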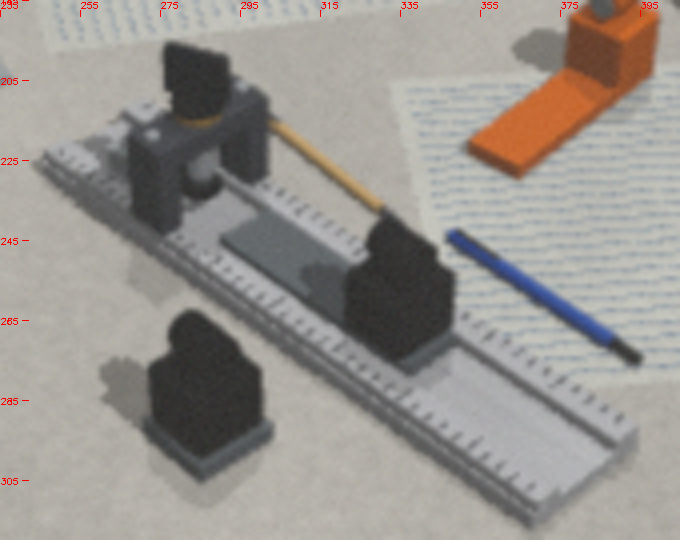

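```bash
python3 - <<'E'
from h import *
T=pickle.load(open("top.pkl","rb"));S=pickle.load(open("side.pkl","rb"))
t=lambda x,y:(215+x/4,200+y/4); s=lambda x,y:(235+x/4,185+y/4)
C=[onz(T,t(*p),.02)[:2] for p in[(690,32),(728,155),(65,355),(33,222)]]
print("corners",np.round(C,4)); a=(C[0]+C[1])/2;b=(C[2]+C[3])/2
L=np.linalg.norm(b-a); y=(b-a)/L; print("L",L,"W",np.linalg.norm(C[0]-C[1]),np.linalg.norm(C[2]-C[3]))
print("long edges dir",[np.degrees(np.arctan2(*(q-p)[::-1])) for p,q in[(C[0],C[3]),(C[1],C[2])]])
m=(a+b)/2; x=np.array([y[1],-y[0]]); print("mid",m,"y",y,"ang",np.arctan2(y[1],y[0]))
def rl(n,P): d=P[:2]-m; print(n,"world",np.round(P,4),"rail x,y",np.round([d@x,d@y],4))
for n,p,z in[("foot1",(262,187),.024),("foot2",(283,252),.024),("buf1",(160,222),.028),("buf2",(172,285),.028),("bolt1",(182,162),.081),("bolt2",(217,279),.081),("br1",(157,155),.081),("br2",(208,145),.081),("br3",(252,297),.081),("br4",(203,308),.081),
 ("box1",(437,117),.064),("box2",(510,97),.064),("box3",(530,178),.064),("box4",(456,198),.064),("wing1",(165,235),.124),("wing2",(218,190),.124)]: rl(n,onz(T,t(*p),z))
# side: wing top corners, foot front, box
for n,p,z in[("s wingtopL",(167,42),.124),("s wingtopR",(228,58),.124),("s railnear",(537,528),.0),("s rail far",(637,430),.02),("s foot1",(222,240),.024),("s foot2",(258,206),.024)]: rl(n,onz(S,s(*p),z))
np.savez("rail.npz",m=m,y=y,x=x)
g=T["color"].astype(int)
E
```

```text
corners [[ 0.6212 -0.1285]
 [ 0.5474 -0.148 ]
 [ 0.4374  0.2368]
 [ 0.515   0.2566]]
L 0.3998329806849289 W 0.07630758313902757 0.08012245150072646
long edges dir [np.float64(105.40848352391328), np.float64(105.95314019582906)]
mid [0.53025133 0.05423466] y [-0.27028228  0.96278112] ang 1.844482538305913
foot1 world [0.5326 0.1229 0.024 ] rail x,y [0.0209 0.0655]
foot2 world [0.4944 0.1108 0.024 ] rail x,y [-0.0192  0.0642]
buf1 world [0.5125 0.1815 0.028 ] rail x,y [0.0173 0.1273]
buf2 world [0.4759 0.1743 0.028 ] rail x,y [-0.0199  0.1303]
bolt1 world [0.5379 0.1618 0.081 ] rail x,y [0.0365 0.1015]
bolt2 world [0.4723 0.1422 0.081 ] rail x,y [-0.032   0.1004]
br1 world [0.5421 0.1758 0.081 ] rail x,y [0.0443 0.1138]
br2 world [0.5473 0.1474 0.081 ] rail x,y [0.0416 0.0851]
br3 world [0.4621 0.123  0.081 ] rail x,y [-0.0471  0.0846]
br4 world [0.4565 0.1499 0.081 ] rail x,y [-0.0452  0.112 ]
box1 world [0.5642 0.0203 0.064 ] rail x,y [ 0.0235 -0.0419]
box2 world [ 0.575  -0.0211  0.064 ] rail x,y [ 0.0227 -0.0846]
box3 world [ 0.5284 -0.0313  0.064 ] rail x,y [-0.0249 -0.0819]
box4 world [0.5178 0.0103 0.064 ] rail x,y [-0.0239 -0.0389]
wing1 world [0.491  0.1649 0.124 ] rail x,y [-0.0079  0.1171]
wing2 world [0.5147 0.1368 0.124 ] rail x,y [0.0073 0.0836]
s wingtopL world [0.4989 0.1678 0.124 ] rail x,y [0.0005 0.1178]
s wingtopR world [0.5225 0.138  0.124 ] rail x,y [0.0152 0.0827]
s railnear world [ 0.5553 -0.1468  0.    ] rail x,y [-0.0302 -0.2003]
s rail far world [ 0.6272 -0.1281  0.02  ] rail x,y [ 0.044  -0.2018]
s foot1 world [0.5005 0.106  0.024 ] rail x,y [-0.0146  0.0579]
s foot2 world [0.5326 0.1242 0.024 ] rail x,y [0.0212 0.0667]
```

Module = black box in the rail's channel at top view (336,236) with a grey foot, not the spare at (339,289), which is off the rail, nor the green (265,347) or orange (270,155) look-alikes. The crop confirms it. In rail coordinates the foot tip is at about y=65 mm, the buffer at about 130 mm and the box at about -61 mm. The wing lies at about -51° in the world frame.

arm_command:
  increments:
    - {"slide":[0.16,-0.25,0],"yaw":-0.44,"gripper":1}
    - {"slide":[0.323,-0.507,0],"yaw":-0.878,"gripper":1}
    - {"slide":[0.323,-0.507,0],"yaw":-0.878,"gripper":1}
    - {"slide":[0.323,-0.507,0],"yaw":-0.878,"gripper":1}
    - {"slide":[0.323,-0.507,0],"yaw":-0.878,"gripper":1}
    - {"slide":[0.323,-0.507,0],"yaw":-0.878,"gripper":1}
    - {"slide":[0.323,-0.507,0],"yaw":-0.878,"gripper":1}
    - {"slide":[0.323,-0.507,0],"yaw":-0.878,"gripper":1}
  grip_force: 12

```text
time_s: 1.1
ee_pos: [0.493, 0.0788, 0.2054]
eef_rot: [-3.142, -0.0, 1.845]
force: [0.6, 1.0, 0.5]
grip_width: 0.0939
```

arm_command:
  increments:
    - {"slide":[0.054,-0.083,0],"gripper":1}
    - {"slide":[0.054,-0.083,0],"gripper":1}
    - {"slide":[0.054,-0.083,-0.05],"gripper":1}
    - {"slide":[0.054,-0.083,-0.08],"gripper":1}
    - {"slide":[0.054,-0.083,-0.08],"gripper":1}

```text
invalid input
```

```bash
python3 - <<'E'
from h import *
print(readout.get_obs()["ee_pos"])
c=imaging.camera("top");S=imaging.camera("side")
crop(S,235,165,405,315,4,"pics/s2.png")
E
```

```text
[0.4930447  0.07880399 0.20539096]
```

View pics/s2.png

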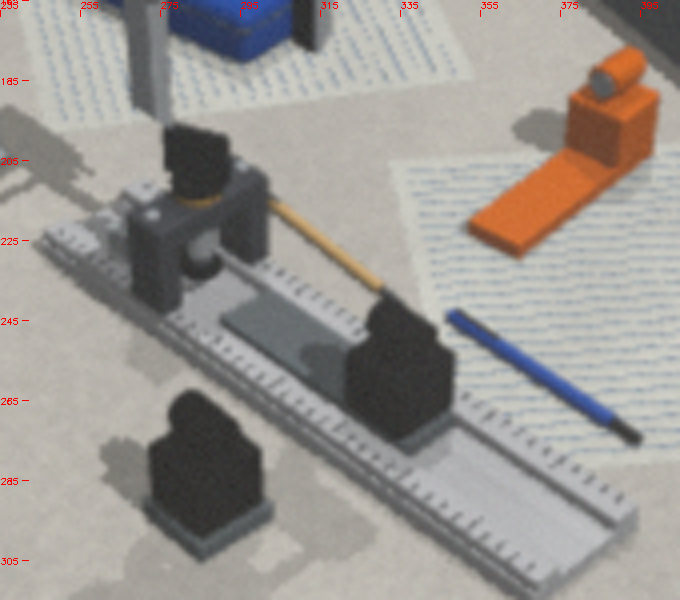

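The move was refused, probably because the yaw field was missing, so the picture only shows the fingers still at the clamp, above the wing. Retrying with all fields.

arm_command:
  increments:
    - {"slide":[0.054,-0.083,0],"yaw":0,"gripper":1}
    - {"slide":[0.054,-0.083,0],"yaw":0,"gripper":1}
    - {"slide":[0.054,-0.083,-0.05],"yaw":0,"gripper":1}
    - {"slide":[0.054,-0.083,-0.09],"yaw":0,"gripper":1}
    - {"slide":[0.054,-0.083,-0.09],"yaw":0,"gripper":1}

```text
time_s: 1.82
ee_pos: [0.5447, -0.0017, 0.1131]
eef_rot: [-3.136, -0.002, 1.845]
force: [0.7, 0.8, 0.2]
grip_width: 0.0942
```

```bash
python3 - <<'E'
from h import *
print(readout.get_obs())
S=imaging.camera("side");T=imaging.camera("top")
crop(S,285,185,405,335,4,"pics/s3.png")
E
```

```text
{'time_s': 1.825, 'qpos': array([-7.03358000e-02,  3.85001874e-01,  1.63351658e+00,  6.60684596e-05,
        1.12855828e+00, -3.44678486e-01]), 'joint_vel': array([ 0.00200712, -0.0558845 , -0.06894992, -0.00024329,  0.04870373,
       -0.00228668]), 'tau': array([-2.97401743e-01, -5.15064025e+01, -2.93793100e+01,  4.83547803e-02,
       -8.71230550e-01,  4.56765003e-03]), 'ee_pos': array([ 0.54474445, -0.00167143,  0.11311925]), 'eef_rot': array([-3.13645124e+00, -1.90908325e-03,  1.84510567e+00]), 'force': array([0.7224536 , 0.76625926, 0.20755901]), 'moment': array([ 0.01064887, -0.00111616,  0.05405249]), 'grip_width': 0.09423390081584034}
```

View pics/s3.png

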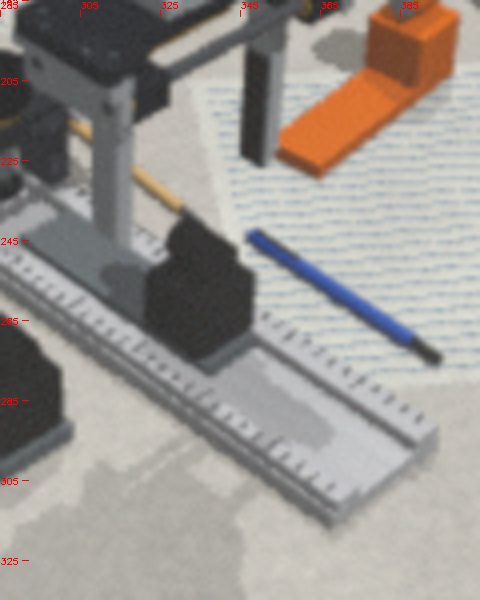

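Fingers straddle the receiver's box (side view, box at about (335,255)). Descending and closing softly.

arm_command:
  increments:
    - {"slide":[0,0,-0.04],"yaw":0,"gripper":1}
    - {"slide":[0,0,-0.07],"yaw":0,"gripper":1}
    - {"slide":[0,0,-0.081],"yaw":0,"gripper":1}
    - {"slide":[0,0,-0.081],"yaw":0,"gripper":1}
    - {"slide":[0,0,-0.081],"yaw":0,"gripper":0.6}
    - {"slide":[0,0,-0.081],"yaw":0,"gripper":0.5}
    - {"slide":[0,0,-0.081],"yaw":0,"gripper":0.4}
    - {"slide":[0,0,-0.081],"yaw":0,"gripper":0.4}
  grip_force: 12

```text
time_s: 2.92
ee_pos: [0.5464, -0.0022, 0.0346]
eef_rot: [3.141, 0.0, 1.845]
force: [0.0, 0.3, -0.6]
grip_width: 0.0574
```

arm_command:
  increments:
    - {"slide":[0,0,-0.001],"yaw":0,"gripper":0.4}
    - {"slide":[0,0,-0.001],"yaw":0,"gripper":0.4}
    - {"slide":[0,0,-0.001],"yaw":0,"gripper":0.4}
    - {"slide":[0,0,-0.001],"yaw":0,"gripper":0.4}

```text
time_s: 3.42
ee_pos: [0.5488, -0.0016, 0.0346]
eef_rot: [3.135, 0.001, 1.845]
force: [11.5, 5.0, 1.3]
grip_width: 0.0445
```

arm_command:
  increments:
    - {"slide":[0.0024,0.0006,0],"yaw":0,"gripper":0.4}
    - {"slide":[0.0024,0.0006,0],"yaw":0,"gripper":0.4}
    - {"slide":[0.0017,0.003,0],"yaw":0,"gripper":0.4}
    - {"slide":[0.001,0.0055,0],"yaw":0,"gripper":0.4}
    - {"slide":[-0.0003,0.0102,0],"yaw":0,"gripper":0.4}
    - {"slide":[-0.0017,0.015,0],"yaw":0,"gripper":0.4}
    - {"slide":[-0.003,0.0199,0],"yaw":0,"gripper":0.4}

```text
time_s: 4.3
ee_pos: [0.544, 0.0172, 0.0339]
eef_rot: [3.14, 0.001, 1.845]
force: [4.5, -3.3, 4.0]
grip_width: 0.0435
```

arm_command:
  increments:
    - {"slide":[-0.001,0.005,0],"yaw":0,"gripper":0.4}
    - {"slide":[-0.002,0.01,0],"yaw":0,"gripper":0.4}
    - {"slide":[-0.0035,0.0145,0],"yaw":0,"gripper":0.4}
    - {"slide":[-0.0045,0.0183,0],"yaw":0,"gripper":0.4}
    - {"slide":[-0.0054,0.0193,0],"yaw":0,"gripper":0.4}
    - {"slide":[-0.0054,0.0193,0],"yaw":0,"gripper":0.4}

```text
time_s: 5.05
ee_pos: [0.5384, 0.0367, 0.0339]
eef_rot: [3.14, 0.001, 1.845]
force: [4.1, -2.9, 5.4]
grip_width: 0.0439
```

```bash
python3 - <<'E'
from h import *
o=readout.get_obs();print(o["ee_pos"],o["force"])
T=imaging.camera("top");
print(o["time_s"]);crop(T,215,215,345,305,6,"pics/t3.png")
E
```

```text
[0.53841012 0.03669011 0.03387201] [ 4.14868755 -2.92376612  5.36791787]
5.05
```

View pics/t3.png

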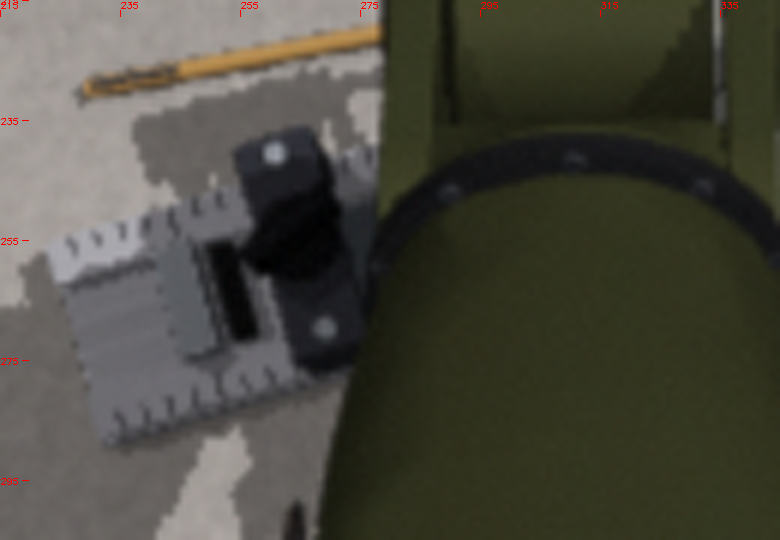

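The foot is now entering under the bridge and the stop (251,262) is clear. Continuing, slower.

arm_command:
  increments:
    - {"slide":[-0.0008,0.0029,0.0005],"yaw":0,"gripper":0.4}
    - {"slide":[-0.0018,0.0065,0.0005],"yaw":0,"gripper":0.4}
    - {"slide":[-0.0028,0.01,0.0005],"yaw":0,"gripper":0.4}
    - {"slide":[-0.0037,0.013,0.0005],"yaw":0,"gripper":0.4}
    - {"slide":[-0.0043,0.015,0.0005],"yaw":0,"gripper":0.4}
    - {"slide":[-0.0048,0.0168,0.0005],"yaw":0,"gripper":0.4}
    - {"slide":[-0.0051,0.018,0.0005],"yaw":0,"gripper":0.4}

```text
time_s: 5.98
ee_pos: [0.5332, 0.0547, 0.0339]
eef_rot: [3.141, 0.001, 1.845]
force: [4.3, -1.6, 0.3]
grip_width: 0.0442
```

arm_command:
  increments:
    - {"slide":[-0.0003,0.001,0],"yaw":0,"gripper":0.4}
    - {"slide":[-0.0005,0.0019,0],"yaw":0,"gripper":0.4}
    - {"slide":[-0.0008,0.0029,0],"yaw":0,"gripper":0.4}

```text
time_s: 6.35
ee_pos: [0.5324, 0.0576, 0.0339]
eef_rot: [3.141, 0.001, 1.845]
force: [5.6, -2.1, 0.5]
grip_width: 0.0437
```

arm_command:
  increments:
    - {"slide":[-0.00015,0.0005,0],"yaw":0,"gripper":0.4}
    - {"slide":[-0.0003,0.001,0],"yaw":0,"gripper":0.4}

```text
time_s: 6.6
ee_pos: [0.5321, 0.0586, 0.0339]
eef_rot: [3.141, 0.001, 1.845]
force: [5.6, -2.6, 0.1]
grip_width: 0.0439
```

arm_command:
  increments:
    - {"slide":[-0.00015,0.0005,0],"yaw":0,"gripper":0.4}
    - {"slide":[-0.0003,0.001,0],"yaw":0,"gripper":0.4}

```text
time_s: 6.85
ee_pos: [0.5318, 0.0596, 0.0339]
eef_rot: [3.141, 0.001, 1.845]
force: [5.4, -2.4, 0.1]
grip_width: 0.0441
```

arm_command:
  increments:
    - {"slide":[-0.00015,0.0005,0],"yaw":0,"gripper":0.4}
    - {"slide":[-0.0003,0.001,0],"yaw":0,"gripper":0.4}

```text
time_s: 7.1
ee_pos: [0.5315, 0.0606, 0.0339]
eef_rot: [3.141, 0.001, 1.845]
force: [6.0, -1.5, 0.3]
grip_width: 0.0439
```

arm_command:
  increments:
    - {"slide":[-0.00015,0.0005,0],"yaw":0,"gripper":0.4}
    - {"slide":[-0.0003,0.001,0],"yaw":0,"gripper":0.4}

```text
time_s: 7.35
ee_pos: [0.5312, 0.0616, 0.0339]
eef_rot: [3.141, 0.001, 1.845]
force: [5.9, -1.9, 0.7]
grip_width: 0.0443
```

arm_command:
  increments:
    - {"slide":[-5e-05,0.0005,0],"yaw":0,"gripper":0.4}
    - {"slide":[-0.0001,0.001,0],"yaw":0,"gripper":0.4}

```text
time_s: 7.6
ee_pos: [0.531, 0.0625, 0.0339]
eef_rot: [3.141, 0.001, 1.845]
force: [4.9, -1.7, 0.7]
grip_width: 0.0444
```

arm_command:
  increments:
    - {"slide":[-0.00015,0.0005,0],"yaw":0,"gripper":0.4}
    - {"slide":[-0.0003,0.001,0],"yaw":0,"gripper":0.4}

```text
time_s: 7.85
ee_pos: [0.5306, 0.0635, 0.0339]
eef_rot: [3.141, 0.001, 1.845]
force: [4.6, -2.5, 1.0]
grip_width: 0.0438
```

arm_command:
  increments:
    - {"slide":[-0.00015,0.0005,0],"yaw":0,"gripper":0.4}
    - {"slide":[-0.0003,0.001,0],"yaw":0,"gripper":0.4}

```text
time_s: 8.1
ee_pos: [0.5304, 0.0642, 0.0339]
eef_rot: [3.141, 0.001, 1.845]
force: [5.9, -6.9, 1.1]
grip_width: 0.0438
```

arm_command:
  increments:
    - {"slide":[-0.0001,0.0004,0],"yaw":0,"gripper":0.4}
    - {"slide":[-0.0002,0.0008,0],"yaw":0,"gripper":0.4}

```text
time_s: 8.35
ee_pos: [0.5303, 0.0646, 0.034]
eef_rot: [3.141, 0.002, 1.845]
force: [5.8, -9.4, 1.2]
grip_width: 0.0437
```

Contact felt: about 10 N along the rail and rising. Release, lift, and go over the knob.

arm_command:
  increments:
    - {"slide":[0,0,0],"yaw":0,"gripper":0.55}
    - {"slide":[0,0,0],"yaw":0,"gripper":0.7}
    - {"slide":[0,0,0],"yaw":0,"gripper":0.8}
    - {"slide":[0,0,0],"yaw":0,"gripper":0.8}
    - {"slide":[0,0,0.05],"yaw":0,"gripper":0.8}
    - {"slide":[0,0,0.1],"yaw":0,"gripper":0.8}
    - {"slide":[0,0,0.14],"yaw":0,"gripper":0.8}
    - {"slide":[0,0,0.14],"yaw":0,"gripper":0.8}

```text
time_s: 9.35
ee_pos: [0.531, 0.0658, 0.1768]
eef_rot: [3.137, 0.001, 1.845]
force: [-0.6, 0.0, -0.0]
grip_width: 0.0752
```

```bash
python3 - <<'E'
from h import *
o=readout.get_obs();print(o["ee_pos"],o["force"],o["moment"],o["grip_width"],o["qpos"])
S=imaging.camera("side");T=imaging.camera("top");pickle.dump(S,open("side2.pkl","wb"));pickle.dump(T,open("top2.pkl","wb"))
crop(S,245,175,375,275,6,"pics/s4.png")
E
```

```text
[0.53103339 0.06577755 0.17683004] [-0.56226529  0.03982975 -0.03125422] [-0.00138274  0.0377302  -0.02654134] 0.07519921609057624 [ 5.47638122e-02  2.88900167e-01  1.60375784e+00  4.70638703e-05
  1.24375459e+00 -2.19271248e-01]
```

View pics/s4.png

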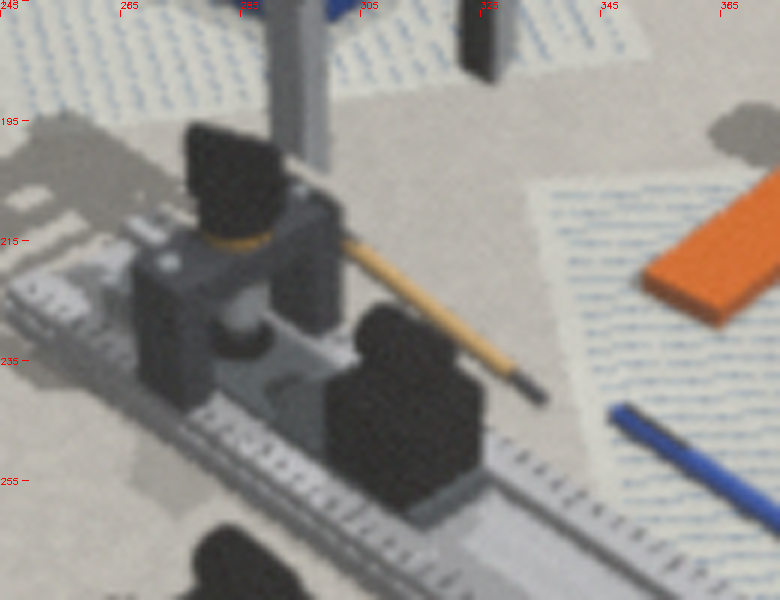

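Receiver stays at the stop after release and its foot is under the pad at (285,229). Checking the wing angle by mask and the foot's rear edge.

```bash
python3 - <<'E'
from h import *
r=np.load("rail.npz");m,x,y=r["m"],r["x"],r["y"]
T=pickle.load(open("top.pkl","rb"));S=pickle.load(open("side2.pkl","rb"))
P=onz(S,(245+418/6,175+525/6),.012)[:2]-m; print("foot rear corner rail",P@x,P@y)
v=T["color"].max(2)[236:278,250:282]; print(v[4:30,0:26])
for th in(20,26,32):
    k=(v<th).astype(np.uint8); n,l,st,ce=cv2.connectedComponentsWithStats(k)
    for i in range(1,n):
        if st[i,4]>60:
            p=np.argwhere(l==i)[:,::-1]+[250,236]; w=np.array([onz(T,q.astype(float),.124)[:2] for q in p])
            R=cv2.minAreaRect(w.astype(np.float32)*1000); c=w.mean(0); e,V=np.linalg.eigh(np.cov(w.T)); d=V[:,1]
            print(th,st[i,4],"c",c,"rect",R,"pca ang",np.arctan2(d[1],d[0])%np.pi, "sd",np.sqrt(e))
E
```

```text
foot rear corner rail -0.006326722653443768 -0.013959591657447987
[[134 134 132 112  65  49  45  46  50 114 132 128  85  48  44  46  46  41
   39  85 131 136 138 140 140 134]
 [134 135 133 123  58  45  47  46  45 100 124 122  72  43  44  46  45  43
   28  52 126 135 107 138 144 139]
 [137 137 137 127  76  51  46  44  45  54  73  67  49  45  45  45  45  43
   29  37  95 116  93 134 146 145]
 [139 139 138 133  85  51  47  45  46  47  48  48  43  45  45  45  47  45
   35  31  72 112  97 123 143 146]
 [139 138 138 135 118  55  45  45  47  48  46  48  46  45  44  45  45  44
   41  27  56 111 116 121 127 142]
 [133 135 134 131 113  58  47  46  47  47  46  47  45  45  46  44  43  32
   24  19  46 110 118 120 120 125]
 [113 116 117 103  94  59  49  47  46  46  46  48  46  44  42  42  30  17
   13  22  58 112 120 119 118 117]
 [ 94  74  95  95  91  60  45  46  45  46  47  44  37  31  25  21  17  11
   11  16  47 106 113 103  93  85]
 [ 92  63  88  92  93  83  48  46  46  45  33  24  21  12  14  13  14  13
   12  13  20  56  74  88  98 109]
 [ 92  75  79  90  95  90  58  49  44  32  21  14  11
[... 1681 characters left out ...]
  49  80]
 [ 46  42  15   7   9  10  18  59  68  90  81  49  47  46  44  39  39  39
   42  45  45  45  47  48  49  68]]
20 237 c [0.49543682 0.15425815] rect ((492.9601745605469, 153.27297973632812), (33.6175422668457, 55.05513381958008), 32.132259368896484) pca ang 2.3189061108604063 sd [0.00777847 0.01518916]
26 266 c [0.49546434 0.15457194] rect ((493.6905822753906, 154.50112915039062), (33.34058380126953, 57.969139099121094), 35.787113189697266) pca ang 2.3549994333955917 sd [0.0081139  0.01545435]
32 285 c [0.49573287 0.15458691] rect ((495.7206115722656, 153.97720336914062), (33.52264404296875, 63.607601165771484), 39.32936477661133) pca ang 2.381443642410643 sd [0.00842533 0.01600856]
```

arm_command:
  increments:
    - {"slide":[-0.01,0.035,0],"yaw":0.15,"gripper":0.6}
    - {"slide":[-0.02,0.07,0],"yaw":0.3,"gripper":0.6}
    - {"slide":[-0.026,0.085,-0.02],"yaw":0.425,"gripper":0.6}
    - {"slide":[-0.026,0.085,-0.04],"yaw":0.425,"gripper":0.6}
    - {"slide":[-0.026,0.085,-0.04],"yaw":0.425,"gripper":0.6}
    - {"slide":[-0.026,0.085,-0.04],"yaw":0.425,"gripper":0.6}

```text
time_s: 10.2
ee_pos: [0.504, 0.1505, 0.134]
eef_rot: [-3.141, -0.0, 2.269]
force: [-0.8, -0.3, 0.7]
grip_width: 0.0564
```

```bash
python3 - <<'E'
from h import *
o=readout.get_obs();print(o["ee_pos"],o["eef_rot"],o["moment"],o["qpos"])
S=imaging.camera("side")
crop(S,225,155,355,255,6,"pics/s5.png")
E
```

```text
[0.50401154 0.15048972 0.13397742] [-3.14120584e+00 -1.92836078e-04  2.26926987e+00] [-0.08975588 -0.01473047 -0.01531815] [ 2.20522366e-01  3.18230865e-01  1.67172513e+00 -7.32685903e-06
  1.15206882e+00 -4.77948236e-01]
```

View pics/s5.png

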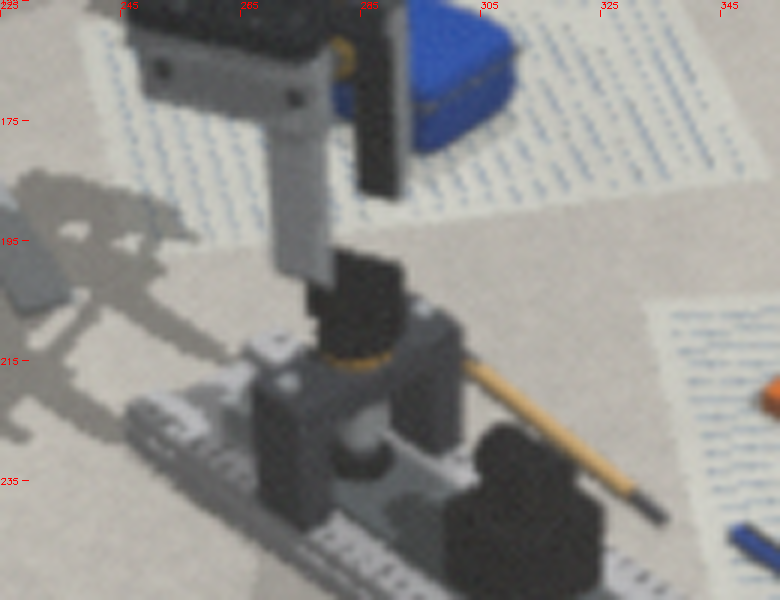

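Fingers stand either side of the wing (near finger tip (280,200), far one (290,186)). Descend and pinch.

arm_command:
  increments:
    - {"slide":[0.001,0,-0.02],"yaw":0,"gripper":0.6}
    - {"slide":[0.001,0,-0.04],"yaw":0,"gripper":0.6}
    - {"slide":[0.001,0,-0.04],"yaw":0,"gripper":0.4}
    - {"slide":[0.001,0,-0.04],"yaw":0,"gripper":0.25}
    - {"slide":[0.001,0,-0.04],"yaw":0,"gripper":0.15}
    - {"slide":[0.001,0,-0.04],"yaw":0,"gripper":0}
    - {"slide":[0.001,0,-0.04],"yaw":0,"gripper":0}
    - {"slide":[0.001,0,-0.04],"yaw":0,"gripper":0}
  grip_force: 40

```text
time_s: 11.25
ee_pos: [0.5065, 0.1518, 0.0946]
eef_rot: [3.136, 0.001, 2.269]
force: [10.7, 8.9, -5.4]
grip_width: 0.0097
```

```bash
cat > r.py <<'E'
from station import readout
o=readout.get_obs()
print(o["time_s"],"yaw",o["eef_rot"][2].round(3),"F",o["force"].round(1),"M",o["moment"].round(3),"q6",o["qpos"][5].round(3),"tau6",o["tau"][5].round(3),o["ee_pos"].round(4),o["grip_width"].round(4))
E
python3 r.py
```

```text
Traceback (most recent call last):
  File "r.py", line 3, in <module>
    print(o["time_s"],"yaw",o["eef_rot"][2].round(3),"F",o["force"].round(1),"M",o["moment"].round(3),"q6",o["qpos"][5].round(3),"tau6",o["tau"][5].round(3),o["ee_pos"].round(4),o["grip_width"].round(4))
                                                                                                                                                                                  ^^^^^^^^^^^^^^^^^^^^^
AttributeError: 'float' object has no attribute 'round'
```

```bash
sed -i 's/o\["grip_width"\].round(4)/round(o["grip_width"],4)/' r.py
```

arm_command:
  increments:
    - {"slide":[0.0018,0.0015,0],"yaw":0,"gripper":0}
    - {"slide":[0.0018,0.0015,0],"yaw":-0.08,"gripper":0}
    - {"slide":[0.0018,0.0015,0],"yaw":-0.16,"gripper":0}
    - {"slide":[0.0018,0.0015,0],"yaw":-0.24,"gripper":0}

```text
time_s: 11.75
ee_pos: [0.5069, 0.1521, 0.0945]
eef_rot: [3.141, 0.0, 2.028]
force: [-0.2, -0.6, 4.3]
grip_width: 0.0097
```

```bash
python3 r.py
```

```text
11.75 yaw 2.028 F [-0.2 -0.6  4.3] M [-0.152  0.124  0.199] q6 -0.234 tau6 -1.14 [0.5069 0.1521 0.0945] 0.0097
```

Mz is 0.20 N m, exactly the free drag. Continue to a total of about 1.6 rad.

arm_command:
  increments:
    - {"slide":[0,0,0],"yaw":-0.17,"gripper":0}
    - {"slide":[0,0,0],"yaw":-0.34,"gripper":0}
    - {"slide":[0,0,0],"yaw":-0.51,"gripper":0}
    - {"slide":[0,0,0],"yaw":-0.68,"gripper":0}
    - {"slide":[0,0,0],"yaw":-0.85,"gripper":0}
    - {"slide":[0,0,0],"yaw":-1.02,"gripper":0}
    - {"slide":[0,0,0],"yaw":-1.19,"gripper":0}
    - {"slide":[0,0,0],"yaw":-1.32,"gripper":0}

```text
time_s: 12.75
ee_pos: [0.508, 0.152, 0.0945]
eef_rot: [3.139, -0.002, 0.705]
force: [8.0, -3.2, -2.0]
grip_width: 0.0099
```

```bash
python3 r.py
```

```text
12.75 yaw 0.705 F [ 8.  -3.2 -2. ] M [-0.457 -1.442  0.242] q6 1.088 tau6 -1.611 [0.508  0.152  0.0945] 0.0099
```

arm_command:
  increments:
    - {"slide":[0,0,0],"yaw":-0.05,"gripper":0}
    - {"slide":[0,0,0],"yaw":-0.1,"gripper":0}

```text
time_s: 13.0
ee_pos: [0.5081, 0.1519, 0.0945]
eef_rot: [3.139, -0.003, 0.608]
force: [9.1, -2.1, -0.9]
grip_width: 0.01
```

```bash
python3 r.py
```

```text
13.0 yaw 0.608 F [ 9.1 -2.1 -0.9] M [-0.561 -1.509  0.165] q6 1.185 tau6 -0.6 [0.5081 0.1519 0.0945] 0.01
```

arm_command:
  increments:
    - {"slide":[0.0016,-0.0004,0],"yaw":-0.05,"gripper":0}
    - {"slide":[0.0016,-0.0004,0],"yaw":-0.1,"gripper":0}

```text
time_s: 13.25
ee_pos: [0.5084, 0.1518, 0.0944]
eef_rot: [3.142, 0.0, 0.508]
force: [-0.8, 0.1, 5.6]
grip_width: 0.01
```

```bash
python3 r.py
```

```text
13.25 yaw 0.508 F [-0.8  0.1  5.6] M [-0.136  0.566  0.148] q6 1.284 tau6 -0.645 [0.5084 0.1518 0.0944] 0.01
```

arm_command:
  increments:
    - {"slide":[0,0,0],"yaw":-0.05,"gripper":0}
    - {"slide":[0,0,0],"yaw":-0.1,"gripper":0}

```text
time_s: 13.5
ee_pos: [0.5084, 0.1517, 0.0944]
eef_rot: [3.141, -0.0, 0.408]
force: [-1.4, -1.3, 4.7]
grip_width: 0.0097
```

```bash
python3 r.py
```

```text
13.5 yaw 0.408 F [-1.4 -1.3  4.7] M [-0.268  0.38   0.213] q6 1.384 tau6 -0.632 [0.5084 0.1517 0.0944] 0.0097
```

arm_command:
  increments:
    - {"slide":[0,0,0],"yaw":-0.05,"gripper":0}
    - {"slide":[0,0,0],"yaw":-0.1,"gripper":0}

```text
time_s: 13.75
ee_pos: [0.5085, 0.1516, 0.0944]
eef_rot: [3.141, -0.0, 0.309]
force: [-1.6, -2.3, 5.2]
grip_width: 0.0098
```

```bash
python3 r.py
```

```text
13.75 yaw 0.309 F [-1.6 -2.3  5.2] M [-0.338  0.38   0.278] q6 1.483 tau6 -0.59 [0.5085 0.1516 0.0944] 0.0098
```

arm_command:
  increments:
    - {"slide":[0,0,0],"yaw":-0.05,"gripper":0}

```text
time_s: 13.88
ee_pos: [0.5085, 0.1515, 0.0944]
eef_rot: [3.141, -0.0, 0.259]
force: [-0.7, -3.2, 4.4]
grip_width: 0.0098
```

```bash
python3 r.py
```

```text
13.875 yaw 0.259 F [-0.7 -3.2  4.4] M [-0.423  0.349  0.255] q6 1.534 tau6 -0.57 [0.5085 0.1515 0.0944] 0.0098
```

arm_command:
  increments:
    - {"slide":[0,0,0],"yaw":-0.05,"gripper":0}

```text
time_s: 14.0
ee_pos: [0.5085, 0.1515, 0.0944]
eef_rot: [3.141, -0.0, 0.209]
force: [-1.4, -2.6, 4.9]
grip_width: 0.0096
```

```bash
python3 r.py
```

```text
14.0 yaw 0.209 F [-1.4 -2.6  4.9] M [-0.499  0.341  0.29 ] q6 1.583 tau6 -0.55 [0.5085 0.1515 0.0944] 0.0096
```

arm_command:
  increments:
    - {"slide":[0,0,0],"yaw":-0.05,"gripper":0}

```text
time_s: 14.12
ee_pos: [0.5085, 0.1515, 0.0944]
eef_rot: [3.141, -0.0, 0.159]
force: [-0.2, -3.6, 4.3]
grip_width: 0.0096
```

```bash
python3 r.py
```

```text
14.125 yaw 0.159 F [-0.2 -3.6  4.3] M [-0.597  0.361  0.329] q6 1.633 tau6 -0.529 [0.5085 0.1515 0.0944] 0.0096
```

arm_command:
  increments:
    - {"slide":[0,0,0],"yaw":-0.04,"gripper":0}

```text
time_s: 14.25
ee_pos: [0.5085, 0.1514, 0.0944]
eef_rot: [3.141, -0.0, 0.119]
force: [-0.6, -3.4, 4.2]
grip_width: 0.0095
```

```bash
python3 r.py
```

```text
14.25 yaw 0.119 F [-0.6 -3.4  4.2] M [-0.59   0.383  0.302] q6 1.673 tau6 -0.258 [0.5085 0.1514 0.0944] 0.0095
```

arm_command:
  increments:
    - {"slide":[0,0,0],"yaw":-0.04,"gripper":0}

```text
time_s: 14.38
ee_pos: [0.5085, 0.1514, 0.0944]
eef_rot: [3.141, -0.0, 0.079]
force: [-0.6, -3.9, 4.8]
grip_width: 0.0098
```

```bash
python3 r.py
```

```text
14.375 yaw 0.079 F [-0.6 -3.9  4.8] M [-0.7    0.348  0.3  ] q6 1.713 tau6 -0.327 [0.5085 0.1514 0.0944] 0.0098
```

arm_command:
  increments:
    - {"slide":[0,0,0],"yaw":-0.04,"gripper":0}

```text
time_s: 14.5
ee_pos: [0.5085, 0.1514, 0.0944]
eef_rot: [3.141, -0.0, 0.039]
force: [-0.3, -3.9, 4.8]
grip_width: 0.0099
```

```bash
python3 r.py
```

```text
14.5 yaw 0.039 F [-0.3 -3.9  4.8] M [-0.72   0.313  0.321] q6 1.753 tau6 -0.314 [0.5085 0.1514 0.0944] 0.0099
```

```bash
cat > avg.py <<'E'
from h import *
M=[];F=[]
for i in range(10):
    imaging.camera("side"); o=readout.get_obs(); M.append(o["moment"]);F.append(o["force"])
M=np.array(M);print(o["time_s"],"yaw",o["eef_rot"][2],"Mz",M[:,2].round(3),"mean",M.mean(0).round(3),"F",np.mean(F,0).round(2))
E
python3 avg.py
```

```text
15.0 yaw 0.04069677476712763 Mz [0.339 0.233 0.245 0.223 0.236 0.232 0.197 0.201 0.22  0.256] mean [-0.841  0.375  0.238] F [-0.96 -4.24  5.59]
```

arm_command:
  increments:
    - {"slide":[0,-0.0008,0],"yaw":-0.03,"gripper":0}

```text
time_s: 15.12
ee_pos: [0.5085, 0.1512, 0.0944]
eef_rot: [-3.141, -0.001, 0.01]
force: [-0.7, 3.6, 4.2]
grip_width: 0.0098
```

```bash
python3 r.py
```

```text
15.125 yaw 0.01 F [-0.7  3.6  4.2] M [0.79  0.342 0.38 ] q6 1.78 tau6 -0.28 [0.5085 0.1512 0.0944] 0.0098
```

arm_command:
  increments:
    - {"slide":[0,0,0],"yaw":-0.04,"gripper":0}

```text
time_s: 15.25
ee_pos: [0.5085, 0.1512, 0.0944]
eef_rot: [-3.141, -0.001, -0.031]
force: [-0.7, -0.0, 5.8]
grip_width: 0.0102
```

```bash
python3 r.py
```

```text
15.25 yaw -0.031 F [-0.7 -0.   5.8] M [0.174 0.336 0.378] q6 1.821 tau6 -0.429 [0.5085 0.1512 0.0944] 0.0102
```

arm_command:
  increments:
    - {"slide":[0,0,0],"yaw":-0.04,"gripper":0}

```text
time_s: 15.38
ee_pos: [0.5085, 0.1512, 0.0944]
eef_rot: [-3.141, -0.001, -0.071]
force: [0.1, -0.1, 5.8]
grip_width: 0.0095
```

```bash
python3 r.py
```

```text
15.375 yaw -0.071 F [ 0.1 -0.1  5.8] M [0.181 0.336 0.37 ] q6 1.861 tau6 -0.314 [0.5085 0.1512 0.0944] 0.0095
```

Torque is level at 0.37–0.38 N m over three steps, so the clutch is slipping. One small step to make the slip certain, then stop.

arm_command:
  increments:
    - {"slide":[0,0,0],"yaw":-0.05,"gripper":0}

```text
time_s: 15.5
ee_pos: [0.5085, 0.1511, 0.0944]
eef_rot: [-3.141, -0.001, -0.121]
force: [-1.3, 0.2, 4.5]
grip_width: 0.0095
```

```bash
python3 r.py
```

```text
15.5 yaw -0.121 F [-1.3  0.2  4.5] M [-0.038  0.352  0.319] q6 1.911 tau6 -0.564 [0.5085 0.1511 0.0944] 0.0095
```

arm_command:
  increments:
    - {"slide":[0,0,0],"yaw":0,"gripper":0.2}
    - {"slide":[0,0,0],"yaw":0,"gripper":0.4}
    - {"slide":[0,0,0],"yaw":0,"gripper":0.5}
    - {"slide":[0,0,0],"yaw":0,"gripper":0.5}
    - {"slide":[0,0,0.05],"yaw":0,"gripper":0.5}
    - {"slide":[0,0,0.11],"yaw":0,"gripper":0.5}
    - {"slide":[0,0,0.13],"yaw":0,"gripper":0.5}
    - {"slide":[0,0,0.13],"yaw":0,"gripper":0.5}

```text
time_s: 16.5
ee_pos: [0.5088, 0.1511, 0.2251]
eef_rot: [-3.141, -0.003, -0.12]
force: [0.0, -0.8, -0.0]
grip_width: 0.0473
```

arm_command:
  increments:
    - {"slide":[-0.04,0.04,0],"yaw":0,"gripper":0.5}
    - {"slide":[-0.08,0.09,0],"yaw":0,"gripper":0.5}
    - {"slide":[-0.12,0.14,0],"yaw":0,"gripper":0.5}
    - {"slide":[-0.16,0.18,0],"yaw":0,"gripper":0.5}
    - {"slide":[-0.19,0.22,0],"yaw":0,"gripper":0.5}
    - {"slide":[-0.21,0.25,0],"yaw":0,"gripper":0.5}
    - {"slide":[-0.21,0.25,0],"yaw":0,"gripper":0.5}

```text
time_s: 17.38
ee_pos: [0.2967, 0.4019, 0.2221]
eef_rot: [3.139, 0.002, -0.117]
force: [-0.2, -0.3, 0.2]
grip_width: 0.0468
```

```bash
python3 - <<'E'
from h import *
o=readout.get_obs();print(o["time_s"],o["ee_pos"],o["force"])
T=imaging.camera("top");S=imaging.camera("side");pickle.dump(T,open("top3.pkl","wb"));pickle.dump(S,open("side3.pkl","wb"))
crop(T,215,215,345,295,6,"pics/t9.png");crop(S,235,180,365,280,6,"pics/s9.png")
E
```

```text
17.375 [0.29672013 0.40194285 0.22207156] [-0.20703861 -0.33681444  0.24844938]
```

View pics/t9.png

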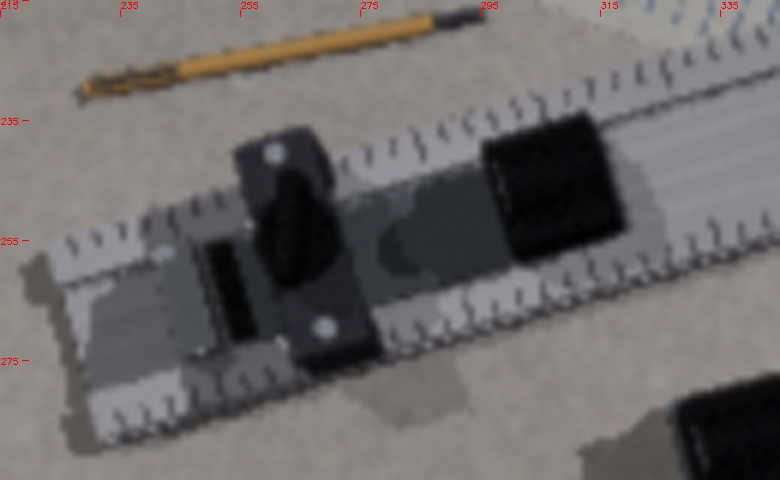

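View pics/s9.png

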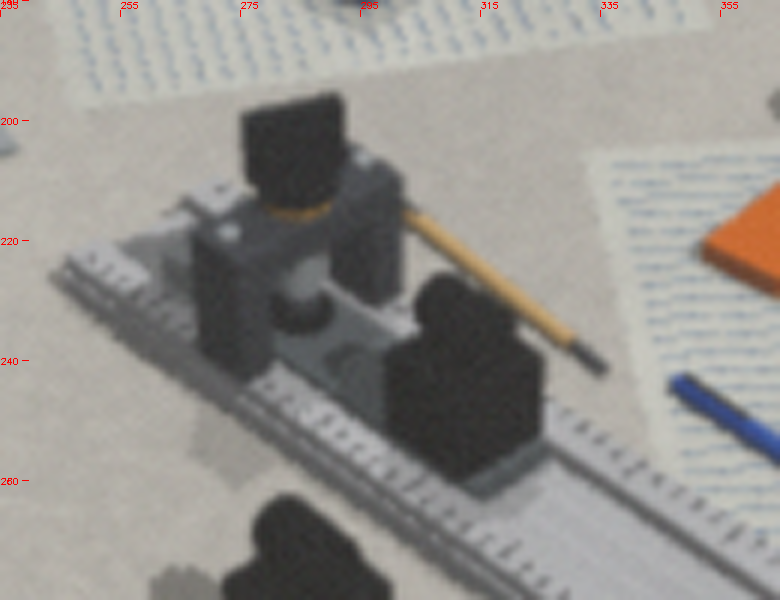

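The top view shows the foot's end meeting the buffer at (255,263). The wing stands turned by 2.4 rad and the pad sits on the foot. The pen and pencil have not moved.

```bash
python3 -c "
from station import job
print(job.hand_in())"
```

```text
the job is handed in; nothing more can be done
None
```

The receiver is home against the rubber stop and the thumbscrew is tightened to what the torque shows as the clutch's first slip. The arm then let go and moved clear, and I handed the job in at about 17.4 s.

- **Seating the foot:** I gripped the box at 12 N and pushed it about 66 mm along the channel. The last millimetres were in steps of 1 mm or less, stopping at about 10 N along the rail. The last top view shows the foot's end at the buffer.
- **Tightening the clamp:** I turned the wing clockwise about 2.4 rad in one grasp.
    - **Torque:** it ran at about 0.2 N m while free, climbed, and then stayed near 0.36 N m. The last four readings were 0.38, 0.38, 0.37 and 0.32.
    - **Slip:** I infer 0.13 to 0.28 rad from the torque alone, because the slip itself can't be seen. The readings are noisy, and a 4 N side load lowered some of them, so the exact point where it began is uncertain.
- **Other things on the bench:** in the last close-up views the pen and pencil look unmoved. The spare and the orange look-alike show only in part there, and I did not re-check the rest after the moves.
- **Checks that failed or disagreed:**
    - My measurement of the foot's rear corner after seating was off by about 14 mm across and 6 mm along the rail. The rail's edge strip probably hid the corner, so I relied on the contact force and the top view instead.
    - One move call was refused because I left out the yaw field; I repeated it.

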